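# Tuck the lid of the sheet-plastic box under its lip and click it shut

### The job

The white lid has only been laid on top of the black box. Bring its rear edge down off the lip at the back and tuck it fully in under that lip while the front still stands up, then press the front down until it has clicked in under the roller catch, so that the lid lies flat and square on the box, flush with its sides. Leave the sample and the screwdriver beside the box where they lie.

Things in the scene. Friction and masses are not known exactly. Their poses are not given: they have to be found in the camera images.
- box: open black plastic box with pale flecks, fixed. Origin at table level under its middle; x points from front (catch) to rear (lip), z up. Walls 8 mm; front and side walls end at z 0.090: the seated lid lies on them. Outer faces: front x -0.089, sides y +-0.095, rear x 0.093. Rear stop for the lid, under the lip: x 0.085
- lip_edge (a point): middle of the lip's lower inner edge, at x 0.061, z 0.106 of the box; axes as the box. The lip is a black strip over the whole 190 mm width, 8 mm thick (z 0.106 to 0.114), overhanging the opening by 24 mm (from the rear stop at x 0.085 to x 0.061); the slot under it is 16 mm high above the side walls
- catch_roller (a point): innermost point of the catch's roller (12 mm diameter, 30 mm wide, along y), at x -0.082, y 0, z 0.1045 of the box; axes as the box. Roller underside z 0.0985, just above the seated lid. It stands out 7 mm from a steel housing on the front wall: 44 mm wide about y 0, x -0.103 to -0.089, top z 0.114
- catch (a joint): how far the sprung roller is pushed into its housing, in m: 0 = out, 0.0075 = in; spring 8 N when out, 11 N when in. The tucked-in lid's front edge rests on the roller, about 19 mm up; some 10 N down near the middle of the front edge takes it past, and the roller springs back to 0 over the edge
- lid_mid (a point): centre of the white lid plate (170 x 190 x 8 mm, loose, 0.25 to 0.42 kg with bar); x to its rear edge, z up. Starts level on the lip and the catch housing, underside 0.114 up, a little crooked. Drawn 20 to 30 mm forward, its rear drops onto the side walls, the front staying on the housing (10 degrees). Seated: x -0.004 to 0, y 0, z 0.094 in the box's frame
- lid_handle (a point): centre of the lid's wooden pull bar: 14 mm thick (x), 120 mm long (y), 14 mm high, over the middle of the plate, its centre 29 mm above lid_mid (25 mm above the plate's top face), on two feet 16 mm wide at y +-45 mm with an 18 mm high gap between. Axes as lid_mid
- lid_rear (a point): middle of the lid's rear edge (half-way through the thickness), 85 mm from lid_mid along its +x. Axes as lid_mid.
- lid_front (a point): middle of the lid's front edge (half-way through the thickness), 85 mm from lid_mid along its -x. Axes as lid_mid.
- sample: bystander: flat chip-pattern plastic sample 140 x 90 x 8 mm lying on the table to the left of the box; origin under its centre
- screwdriver: bystander: screwdriver about 190 mm long lying on the table to the right of the box; origin under its middle

How it is judged:
By the outcome, as a careful person would: the job done as asked, in the order asked, and still so for the second after the job is handed in, with the robot touching nothing.
It also fails if it takes over 45 s, if anything falls off the work surface, if the arm or the gripper's body presses on something with over 40 N, if the wrist force passes 120 N, or if a joint passes its speed limit or range.

### The arm

A 6-joint arm with a two-finger parallel gripper is mounted at the origin on the work surface. World frame = base frame: x ahead of the robot, y to its left, z up, the work surface at z = 0. Lengths are in m, angles in rad, forces in N, time in s.
With the tool pointing down it reaches from about 0.375 to 0.975 m from the base axis. Payload 3.8 kg.
Tool frame: the origin (TCP) lies midway between the tips of the shut fingers; the grasp point (between the pads) lies 19 mm behind it; x points along the fingers, y is the direction in which the jaws open and shut, and the axes are right-handed (so a half turn about x gives the same grasp; the last joint's range is limited). The gripper opens to 85 mm and grips with 20 to 120 N. Pads are 22 mm wide; open, the fingers measure 114 mm over their backs; the gripper's body (76 mm by 85 mm) begins 54 mm behind the grasp point. The pads swing forward as they close: fully open they stand 13 mm farther back than shut.
Start: joints at [1.312, 0.264, 1.604, -0, 1.274, -0.037], TCP at [0.148, 0.658, 0.231] pointing down, gripper open.
Joint ranges: [-2.63, 2.63], [-0.94, 2.18], [0.31, 2.57], [-1.31, 4.45], [0, 2.66], [-2.55, 2.55]. Speed limits (rad/s): [2.57, 2.57, 3.14, 3.14, 3.14, 3.14].

### API

Orientations are given as a rotation vector (axis times angle).
In Python, from workcell import read_state, read_camera, get_calibration, finish_job gives the robot as it stands. The module is installed in compiled form; this text tells all that it offers.
- The arm moves only by the shell command python3 -m creep 'ROWS' [FORCE]. ROWS is JSON, a list of rows, each a list of 3 entries, a list of its own where there are three numbers: the closure in counts, from 0 (fully open) to 255 (shut), then the shift along the world's x, y, z in mm, then the turn about the world's z in rad. In form: [[hand, [tx, ty, tz], spin], ...]. A call has exactly 8 rows; each row shifts and turns the commanded pose from where the row before left it; what a row does not reach is not made up. A row lasts 1/12 s, in which the tool goes at most 41.7 mm and 7.16 degrees, less where a joint would pass 70% of its speed; a pose out of reach is approached as far as the arm can. A call is refused whole if a number of a shift passes 41.7 or a number of a turn 0.125, either way. A call with a gripper value outside its range is refused whole. The fingers move at their own pace and stop on an object; FORCE is the grip in N (left out, the last holds). Time passes only in rows, so rows that do not move let the fingers close, or fill a call up. It gives the time, the measured TCP pose, the force and the opening at its end, in the units of the state.
- read_state(): the state, without advancing time (a new reading comes with each control period).
- read_camera(name): name is "side" or "top" or "wrist"; returns (picture, depth): 420x560x3 uint8, blue, green, red; 420x560 float32, m along the optical axis (not along the pixel's ray), 0 where there is no reading.
- get_calibration(name): a dict with "K" (3x3 intrinsics, pixels), "eye" and "orientation" of the camera in the world. Camera axes: x right, y down, z forward; pixel columns grow to the right and rows downward; lengths in m; the calibration is good to about 2 mm. A picture is of the moment at which its call begins: read the wrist's pose just before it. get_calibration takes no time and is no camera call; for the wrist camera it gives the pose at the moment of the call.
- finish_job(): hands the job in, once; it reports no verdict.
The state is a dict: "time": time; "q": joint angles; "joint_vel": joint speeds; "joint_torque": joint torques, N m; "tool_pos": TCP position; "tcp_rot": TCP orientation; "wrist_force": force on the tool from outside, world axes, zero at the start; "torque": the same for the moment, N m; "width": opening from 0.0 (shut) to 1.0 (fully open).
Only numpy, scipy, OpenCV 4.12 (cv2) and the standard library are available. Lean on these libraries where they do the work, as an engineer would, in place of code of your own. Each camera call takes 0.05 s, during which the arm holds its last target.

## Working session

There is one attempt and no reset: what is moved stays moved. The work goes in short steps, Python scripts to look and compute and a shell command to move; the robot and the scene stay as the last step left them, time stands still between calls to the robot, and variables do not carry over. Pictures are saved under pics/ and viewed, and the job is handed in when it is done.

```bash
mkdir -p pics; ls; python3 - <<'E'
from workcell import *
import cv2,numpy as np
s=read_state()
for k,v in s.items(): print(k,np.round(v,3))
for n in ["side","top","wrist"]:
    c=get_calibration(n); print(n,{k:np.round(v,3).tolist() for k,v in c.items()})
    p,d=read_camera(n); cv2.imwrite(f"pics/{n}0.png",p); np.save(f"pics/{n}0.npy",d)
E
```

```text
pics
time 0.0
q [ 1.312  0.265  1.605  0.     1.274 -0.037]
joint_vel [ 0.002 -0.001 -0.002 -0.    -0.    -0.   ]
joint_torque [-1.0000e-03 -5.1510e+01 -3.6732e+01 -0.0000e+00  1.3000e-02  0.0000e+00]
tool_pos [0.148 0.658 0.23 ]
tcp_rot [ 0.172  1.564 -0.176]
wrist_force [-0.312 -0.166  0.382]
torque [ 0.004 -0.049  0.031]
width 0.998
side {'K': [[480.284, 0.0, 280.455], [0.0, 480.284, 208.745], [0.0, 0.0, 1.0]], 'eye': [0.138, -0.464, 0.794], 'orientation': [-2.24, 0.802, -0.322]}
top {'K': [[530.295, 0.0, 284.546], [0.0, 530.295, 199.622], [0.0, 0.0, 1.0]], 'eye': [0.496, 0.056, 1.015], 'orientation': [-2.167, 2.195, -0.087]}
wrist {'K': [[294.456, 0.0, 278.871], [0.0, 294.456, 201.649], [0.0, 0.0, 1.0]], 'eye': [0.073, 0.675, 0.373], 'orientation': [2.252, 1.802, 0.279]}
```

View pics/top0.png

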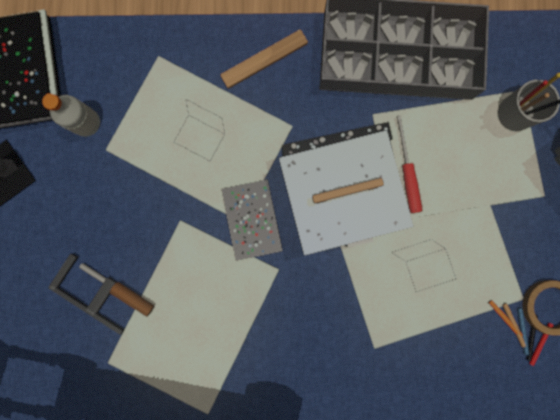

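View pics/side0.png

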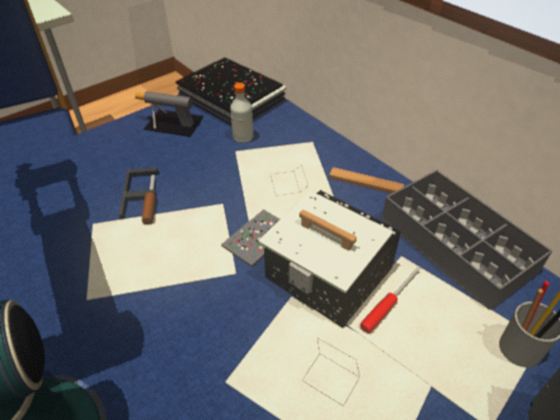

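The top view shows the white lid at about (345,190) and the bar at (347,190). The black lip strip lies behind it at about (335,140). The sample is at (250,220) and the screwdriver at (410,170). In the side view the catch housing is at (300,277). Next I'll measure the poses.

```bash
cat > h.py <<'E'
import numpy as np,cv2
from scipy.spatial.transform import Rotation as R
from workcell import *
def cloud(n,d,c=None):
    c=c or get_calibration(n); K=np.array(c['K']); v,u=np.mgrid[0:420,0:560]
    P=np.stack([(u-K[0,2])/K[0,0]*d,(v-K[1,2])/K[1,1]*d,d],-1)
    return P@R.from_rotvec(c['orientation']).as_matrix().T+np.array(c['eye'])
def rayz(n,px,z,c=None):
    c=c or get_calibration(n); K=np.array(c['K']); px=np.atleast_2d(np.array(px,float))
    r=np.c_[(px-K[:2,2])/[K[0,0],K[1,1]],np.ones(len(px))]@R.from_rotvec(c['orientation']).as_matrix().T
    e=np.array(c['eye']); return e+r*((z-e[2])/r[:,2])[:,None]
def proj(n,P,c=None):
    c=c or get_calibration(n); K=np.array(c['K']); p=(np.atleast_2d(P)-c['eye'])@R.from_rotvec(c['orientation']).as_matrix(); p=p@K.T
    return p[:,:2]/p[:,2:]
E
python3 - <<'E'
from h import *
for n in ["top","side"]:
    im=cv2.imread(f"pics/{n}0.png"); d=np.load(f"pics/{n}0.npy"); P=cloud(n,d)
    X,Y,Z=P[...,0],P[...,1],P[...,2]
    reg=(X>.3)&(X<.75)&(Y>-.25)&(Y<.25)&(d>0)
    print(n,"table z",np.median(Z[reg&(Z<.02)]))
    hsv=cv2.cvtColor(im,cv2.COLOR_BGR2HSV)
    g=im.min(2).astype(int); 
    lid=(reg&(Z>.11)&(Z<.132)&(g>80)).astype(np.uint8)
    lid=cv2.morphologyEx(lid,cv2.MORPH_CLOSE,np.ones((7,7)));lid=cv2.morphologyEx(lid,cv2.MORPH_OPEN,np.ones((7,7)))
    cs,_=cv2.findContours(lid,0,1); c=max(cs,key=cv2.contourArea)
    W=rayz(n,c[:,0,:],.122)[:,:2]
    r=cv2.minAreaRect((W*1000).astype(np.float32)); print("lid rect",r, cv2.boxPoints(r).tolist()," z",np.median(Z[lid>0]))
    bar=reg&(Z>.125)&(hsv[...,1]>80)&(hsv[...,0]<25)
    bar=bar.astype(np.uint8); print("bar n",bar.sum(),"z",np.percentile(Z[bar>0],[10,50,90]))
    cs,_=cv2.findContours(bar,0,1); c=max(cs,key=cv2.contourArea)
    r=cv2.minAreaRect((rayz(n,c[:,0,:],.154)[:,:2]*1000).astype(np.float32)); print("bar",r)
    # box dark pixels
    dk=reg&(Z>.10)&(Z<.125)&(g<70)
    print("dark hi",dk.sum())
    if n=="top":
        m=dk.astype(np.uint8); m=cv2.morphologyEx(m,cv2.MORPH_CLOSE,np.ones((5,5))); cs,_=cv2.findContours(m,0,1)
        for c in sorted(cs,key=cv2.contourArea)[-3:]:
            W=rayz(n,c[:,0,:],.114)[:,:2]*1000; r=cv2.minAreaRect(W.astype(np.float32)); print(cv2.contourArea(c),r,cv2.boxPoints(r).tolist(), np.median(Z[m>0]))
    big=cv2.resize(im[ (100 if n=="top" else 170):(280 if n=="top" else 340), 210:450],None,fx=3.2,fy=3.2,interpolation=2); cv2.imwrite(f"pics/{n}0z.png",big)
E
```

```text
top table z 0.0008373868206421609
lid rect ((583.625244140625, -50.68357849121094), (192.08343505859375, 196.9285125732422), 13.59508991241455) [[467.1296081542969, 22.446374893188477], [513.41943359375, -168.9644317626953], [700.120849609375, -123.81352996826172], [653.8310546875, 67.59727478027344]]  z 0.12181056433261517
bar n 529 z [0.15173697 0.15366032 0.15566709]
bar ((578.3221435546875, -48.1099739074707), (13.010954856872559, 116.65440368652344), 13.549246788024902)
dark hi 775
864.5 ((671.4907836914062, -34.808860778808594), (28.088579177856445, 188.83816528320312), 8.360302925109863) [[643.867431640625, 56.564849853515625], [671.3240966796875, -130.26658630371094], [699.1141357421875, -126.18257141113281], [671.657470703125, 60.64886474609375]] 0.11376543103631742
side table z 0.0016839490441985516
lid rect ((579.9217529296875, -49.24440002441406), (200.40087890625, 192.41085815429688), 13.474157333374023) [[460.06280517578125, 20.965608596801758], [504.89581298828125, -166.149169921875], [699.7807006835938, -119.45440673828125], [654.9476928710938, 67.66036987304688]]  z 0.12276385567092862
bar n 650 z [0.13471464 0.15255698 0.15557814]
bar ((568.7640991210938, -54.15546417236328), (34.681087493896484, 119.92904663085938), 13.621832847595215)
dark hi 269
```

```bash
python3 - <<'E'
from h import *
d=np.load("pics/side0.npy");P=cloud("side",d);im=cv2.imread("pics/side0.png")
X,Y,Z=P[...,0],P[...,1],P[...,2]
m=(X>.35)&(X<.7)&(Y>-.2)&(Y<.2)&(Z>.02)&(Z<.085)&(d>0)
# normals
gx=np.gradient(P,axis=1);gy=np.gradient(P,axis=0);N=np.cross(gx,gy);N/=np.linalg.norm(N,axis=-1,keepdims=True)+1e-12
m&=abs(N[...,2])<.3
az=np.degrees(np.arctan2(N[...,1],N[...,0]))
h,e=np.histogram(az[m],bins=36,range=(-180,180));print([(int(a),int(b)) for a,b in zip(e,h) if b>30])
np.save("pics/az.npy",np.where(m,az,999))
E
```

```text
[(-40, 32), (-20, 66), (-10, 205), (0, 258), (10, 305), (20, 201), (30, 142), (40, 49), (80, 45), (90, 288), (100, 348), (110, 85)]
```

View pics/top0z.png

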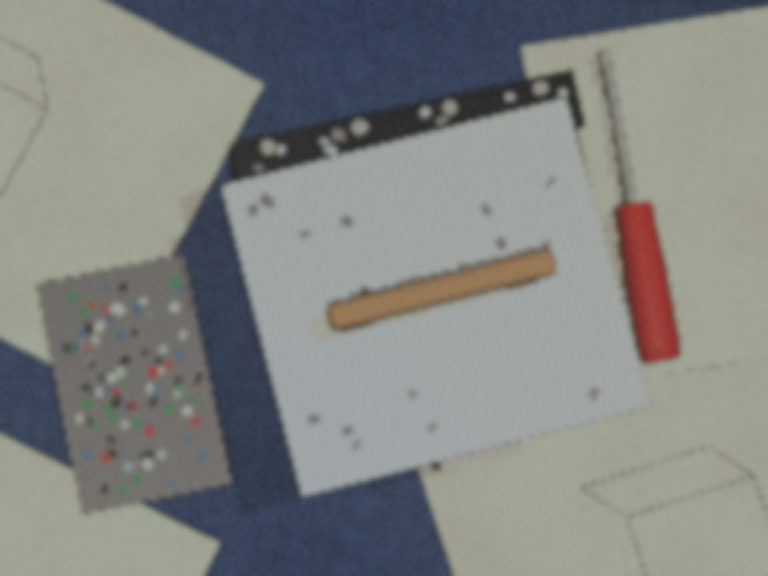

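View pics/side0z.png

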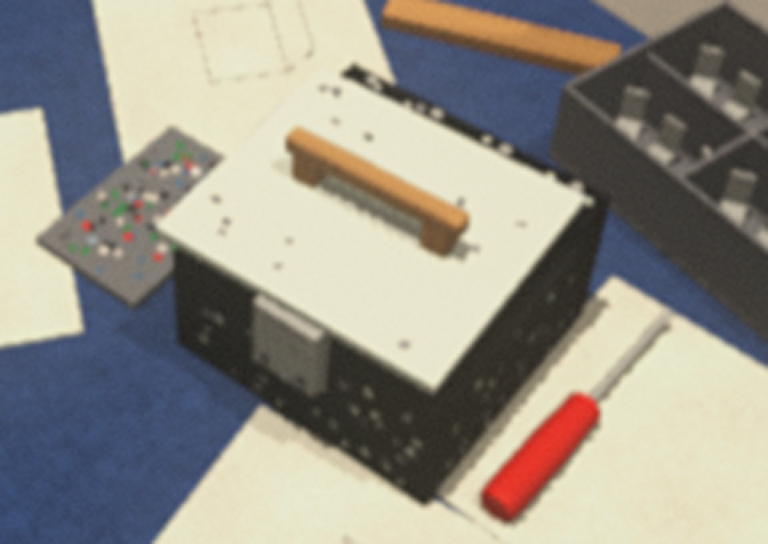

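```bash
python3 - <<'E'
from h import *
d=np.load("pics/side0.npy");P=cloud("side",d);az=np.load("pics/az.npy")
for lo,hi in ((-25,45),(80,120)):
    m=((az>lo)&(az<hi)).astype(np.uint8)
    m=cv2.morphologyEx(m,cv2.MORPH_CLOSE,np.ones((3,3)))&(az<900)
    n,l,st,ce=cv2.connectedComponentsWithStats(m.astype(np.uint8))
    k=1+np.argmax(st[1:,4]);Q=P[l==k][:,:2]
    for it in range(8):
        vx,vy,x0,y0=cv2.fitLine(Q.astype(np.float32),cv2.DIST_HUBER,0,.001,.001).ravel()
        r=(Q-[x0,y0])@[-vy,vx]; Q=Q[abs(r)<max(.004,1.5*np.std(r))] if it<6 else Q
    print(len(Q),st[k],"ang",np.degrees(np.arctan2(vy,vx)),x0,y0,np.std(r))
# top: lip rear edge line
im=cv2.imread("pics/top0.png");d=np.load("pics/top0.npy");P=cloud("top",d);X,Y,Z=P[...,0],P[...,1],P[...,2]
m=(X>.45)&(X<.74)&(Y>-.25)&(Y<.15)&(Z>.10)&(Z<.17)
m=m.astype(np.uint8);cs,_=cv2.findContours(m,0,1);c=max(cs,key=cv2.contourArea)
W=rayz("top",c[:,0,:],.114)[:,:2]
ax=np.array([np.cos(.2),np.sin(.2)]);
for k in range(3):
  t=W@ax; s=W@[-ax[1],ax[0]]; mid=(s.min()+s.max())/2
  q=W[(abs(s-mid)<.08)&(t>t.max()-.03)]
  vx,vy,x0,y0=cv2.fitLine(q.astype(np.float32),cv2.DIST_HUBER,0,.001,.001).ravel()
  if vy<0: vx,vy=-vx,-vy
  ax=np.array([vy,-vx]); print("rear edge: box yaw",np.degrees(np.arctan2(ax[1],ax[0])),"offset",np.array([x0,y0])@ax,len(q))
E
```

```text
1130 [ 265  252   81   70 1238] ang -78.48794 0.5070434 -0.078609616 0.0008092816235380857
753 [344 244  53  78 753] ang 11.530429 0.6059139 -0.14601423 0.00036993288566600224
rear edge: box yaw 11.583267 offset 0.66085124 91
rear edge: box yaw 11.583267 offset 0.66085124 91
rear edge: box yaw 11.583267 offset 0.66085124 91
```

```bash
cat >> h.py <<'E'
YAW=np.radians(11.55); BO=np.array([.5913,-.0521,0]); 
BR=np.array([[np.cos(YAW),-np.sin(YAW),0],[np.sin(YAW),np.cos(YAW),0],[0,0,1.]])
def tobox(p): return (np.atleast_2d(p)-BO)@BR
def tow(p): return np.atleast_2d(p)@BR.T+BO
def st():
    s=read_state(); M=R.from_rotvec(s['tcp_rot']).as_matrix(); yj=M[:,1]
    a=np.degrees(np.arctan2(yj[1],yj[0])); 
    p=np.array(s['tool_pos'])
    print("t",round(s['time'],2),"tcp",p.round(4),"box",tobox(p).round(4)[0],"jaw",round(a,2),"w",round(s['width'],3),"F",np.round(s['wrist_force'],1),"Fbox",np.round(np.array(s['wrist_force'])@BR,1))
    return s
E
python3 - <<'E'
from h import *
s=st(); print(R.from_rotvec(s['tcp_rot']).as_matrix().round(3))
# checks: project model box corners in top & side
for n in("top","side"):
    im=cv2.imread(f"pics/{n}0.png"); im=cv2.resize(im,None,fx=1,fy=1)
    big=cv2.resize(im,None,fx=3,fy=3)
    for p in [(.093,.095,.114),(.093,-.095,.114),(.061,-.095,.114),(-.089,-.095,0),(-.103,.022,.114),(-.103,-.022,.114),(-.089,.095,0),(.093,-.095,0),(-.089,-.095,.09)]:
        u,v=proj(n,tow(p))[0]*3+1; cv2.circle(big,(int(u),int(v)),4,(0,0,255),1)
    y0,x0=(330,720) if n=="top" else (540,720)
    cv2.imwrite(f"pics/{n}0m.png",big[y0:y0+460,x0:x0+620])
E
```

```text
t 0.15 tcp [0.1483 0.6579 0.2302] box [-0.2918  0.7843  0.2302] jaw 77.29 w 1.002 F [1.2 0.4 0. ] Fbox [1.3 0.1 0. ]
[[-0.     0.22   0.976]
 [-0.002  0.976 -0.22 ]
 [-1.    -0.002 -0.   ]]
```

View pics/top0m.png

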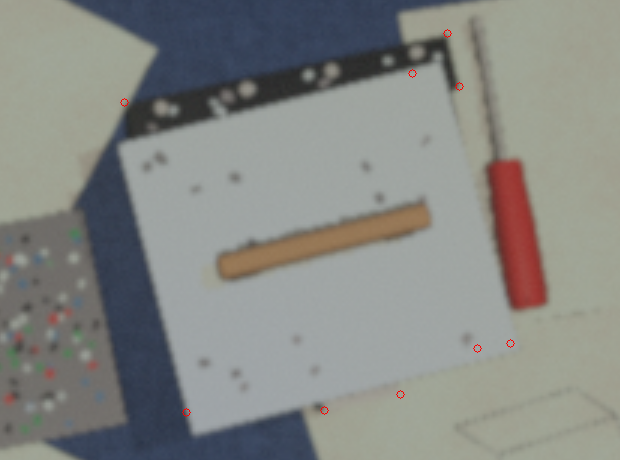

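View pics/side0m.png

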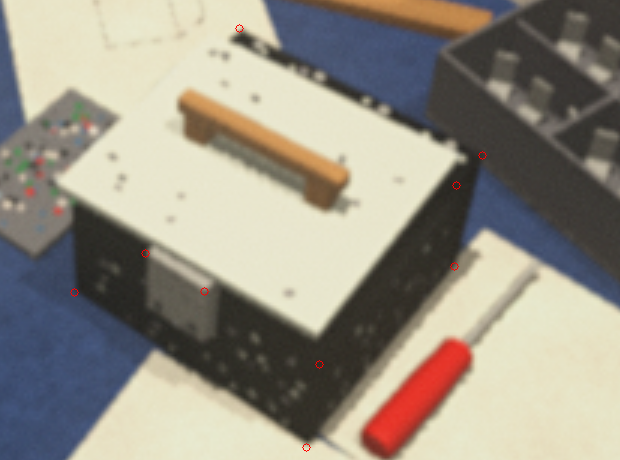

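```bash
python3 - <<'E'
from h import *
# top: lip corners + right outer edge; pixel = (big/3 - 1/3)
C=np.array([[125.5,108],[447,38],[457,90]])+[720,330]; C=(C-1)/3
W=rayz("top",C,.114); b=tobox(W); print(b.round(4))
# side corners on table / top
S=(np.array([[320,437],[77,290],[463,262]])+[720,540]-1)/3
print(tobox(rayz("side",S,0)).round(4))
S=(np.array([[150,245],[215,285],[484,157],[238,34]])+[720,540]-1)/3
print(tobox(rayz("side",S,.114)).round(4))
# lid & bar in both
for n in("top","side"):
    im=cv2.imread(f"pics/{n}0.png");hsv=cv2.cvtColor(im,cv2.COLOR_BGR2HSV);d=np.load(f"pics/{n}0.npy");Z=cloud(n,d)
    m=(Z[...,0]>.4)&(Z[...,0]<.75)&(Z[...,2]>.149)&(Z[...,2]<.16)&(abs(Z[...,1]+.05)<.1)&(hsv[...,1]>80)
    cs,_=cv2.findContours(m.astype(np.uint8),0,1);c=max(cs,key=cv2.contourArea)
    r=cv2.minAreaRect((rayz(n,c[:,0],.154)[:,:2]*1000).astype(np.float32));print(n,r,tobox([*np.array(r[0])/1000,0]).round(4))
print(proj("side",tow([0,0,.1])), )
E
```

```text
[[ 0.0899  0.0949  0.114 ]
 [ 0.0903 -0.0943  0.114 ]
 [ 0.0596 -0.093   0.114 ]]
[[-0.0774 -0.0975  0.    ]
 [-0.0861  0.0953  0.    ]
 [ 0.1003 -0.0976  0.    ]]
[[-0.0962  0.0243  0.114 ]
 [-0.0958 -0.024   0.114 ]
 [ 0.0926 -0.0965  0.114 ]
 [ 0.088   0.0927  0.114 ]]
top ((578.3221435546875, -48.1099739074707), (13.010954856872559, 116.65440368652344), 13.549246788024902) [[-0.0119  0.0065  0.    ]]
side ((577.1439819335938, -51.28554153442383), (17.17599105834961, 118.36617279052734), 13.228358268737793) [[-0.0137  0.0036  0.    ]]
[[330.89478733 241.45824393]]
```

```bash

python3 -m creep '[[60,[17.9,-29.5,0],-0.0464],[60,[17.9,-29.5,0],-0.0464],[60,[17.9,-29.5,0],-0.0464],[60,[17.9,-29.5,0],-0.0464],[60,[17.9,-29.5,0],-0.0464],[60,[17.9,-29.5,0],-0.0464],[60,[17.9,-29.5,0],-0.0464],[60,[17.9,-29.5,0],-0.0464]]' 40
python3 -m creep '[[120,[17.9,-29.5,0],-0.0464],[120,[17.9,-29.5,0],-0.0464],[120,[17.9,-29.5,0],-0.0464],[120,[17.9,-29.5,0],-0.0464],[120,[17.9,-29.5,0],-0.0464],[120,[17.9,-29.5,0],-0.0464],[120,[17.9,-29.5,0],-0.0464],[120,[17.9,-29.5,0],-0.0464]]'
python3 -m creep '[[120,[17.9,-29.5,0],-0.0464],[120,[17.9,-29.5,0],-0.0464],[120,[17.9,-29.5,0],-0.0464],[120,[17.9,-29.5,0],-0.0464],[120,[17.9,-29.5,0],-0.0464],[120,[17.9,-29.5,0],-0.0464],[120,[17.9,-29.5,0],-0.0464],[120,[17.9,-29.5,0],-0.0464]]'
python3 -c "
from h import *
st();p,d=read_camera('wrist');cv2.imwrite('pics/w1.png',p)"
```

```text
time: 0.82
tool_pos: [0.2921, 0.4208, 0.231]
tcp_rot: [0.466, 1.52, -0.466]
wrist_force: [0.1, 0.6, 0.7]
width: 0.763
time: 1.48
tool_pos: [0.4352, 0.1848, 0.2312]
tcp_rot: [0.754, 1.436, -0.754]
wrist_force: [0.5, 1.2, 0.7]
width: 0.53
time: 2.15
tool_pos: [0.5785, -0.0512, 0.231]
tcp_rot: [1.036, 1.311, -1.036]
wrist_force: [0.4, 1.2, -0.1]
width: 0.533
t 2.15 tcp [ 0.5785 -0.0512  0.231 ] box [-0.0124  0.0034  0.231 ] jaw 13.34 w 0.533 F [ 0.4  1.2 -0.1] Fbox [ 0.6  1.1 -0.1]
```

View pics/w1.png

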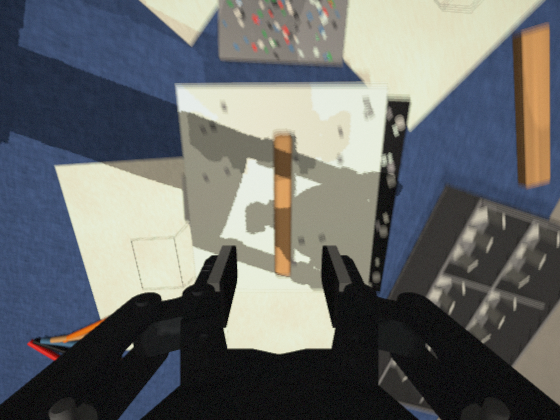

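The wrist view shows the bar (column about 283) centred between the fingers (columns 235 and 325). I'll descend and grip it.

```bash

python3 -m creep '[[120,[0,0,-16],0],[120,[0,0,-16],0],[120,[0,0,-16],0],[120,[0,0,-16],0],[120,[0,0,-16],0],[120,[0,0,-16],0],[120,[0,0,-2],0],[160,[0,0,0],0]]' 40
python3 -m creep '[[255,[0,0,0],0],[255,[0,0,0],0],[255,[0,0,0],0],[255,[0,0,0],0],[255,[0,0,0],0],[255,[0,0,0],0],[255,[0,0,0],0],[255,[0,0,0],0]]' 40
python3 -c "
from h import *
st();p,d=read_camera('side');cv2.imwrite('pics/s1.png',p);cv2.imwrite('pics/s1z.png',cv2.resize(p[150:340,220:460],None,fx=3,fy=3))"
```

```text
time: 2.87
tool_pos: [0.5766, -0.0492, 0.1317]
tcp_rot: [1.033, 1.315, -1.036]
wrist_force: [0.2, 0.1, 1.4]
width: 0.404
time: 3.53
tool_pos: [0.579, -0.0496, 0.1346]
tcp_rot: [1.035, 1.31, -1.033]
wrist_force: [-0.0, 0.4, 6.1]
width: 0.151
t 3.53 tcp [ 0.579  -0.0496  0.1346] box [-0.0116  0.0049  0.1346] jaw 13.49 w 0.151 F [-0.   0.4  6.1] Fbox [0.  0.4 6.1]
```

View pics/s1z.png

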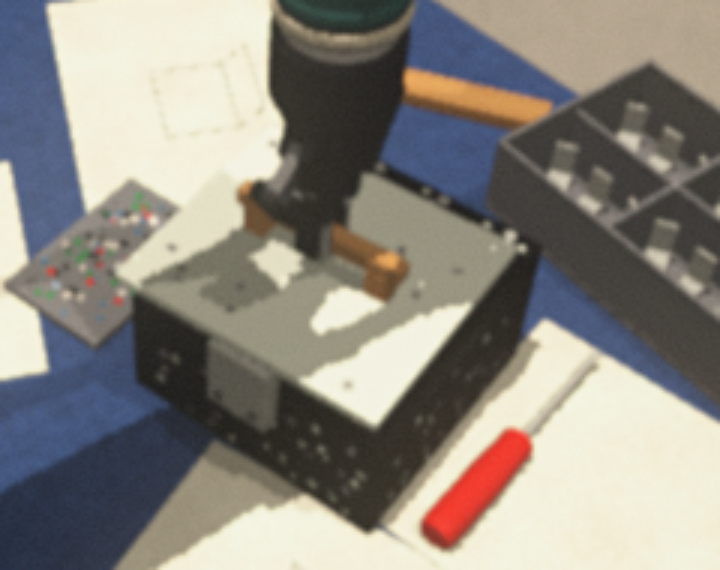

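```bash

python3 -m creep '[[255,[0,0,2.5],0],[255,[-3.9,-1.7,0],-0.0057],[255,[-3.9,-1.7,0],-0.0057],[255,[-3.9,-1.7,0],-0.0057],[255,[-3.9,-1.8,0],-0.0057],[255,[-3.9,-1.8,0],-0.0057],[255,[-3.9,-1.7,0],-0.0055],[255,[0,0,0],0]]'
python3 -c "
from h import *
st()
for n in ('side','top'):
  p,d=read_camera(n);cv2.imwrite(f'pics/{n}2.png',p);y,x=(150,220) if n=='side' else (100,210);cv2.imwrite(f'pics/{n}2z.png',cv2.resize(p[y:y+190,x:x+240],None,fx=3,fy=3))"
```

```text
time: 4.25
tool_pos: [0.5535, -0.0603, 0.1355]
tcp_rot: [1.06, 1.298, -1.061]
wrist_force: [-0.0, -0.3, -4.0]
width: 0.154
t 4.25 tcp [ 0.5535 -0.0603  0.1355] box [-0.0387 -0.0004  0.1355] jaw 11.5 w 0.154 F [-0.  -0.3 -4. ] Fbox [-0.1 -0.3 -4. ]
```

View pics/side2z.png

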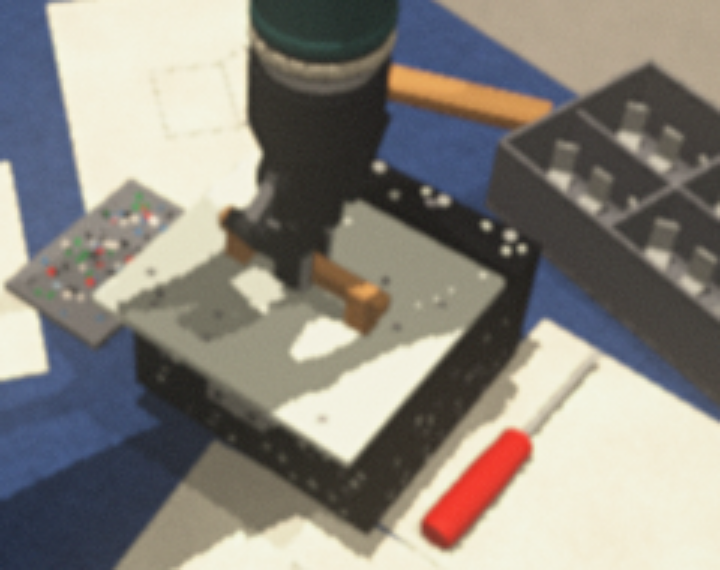

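View pics/top2z.png

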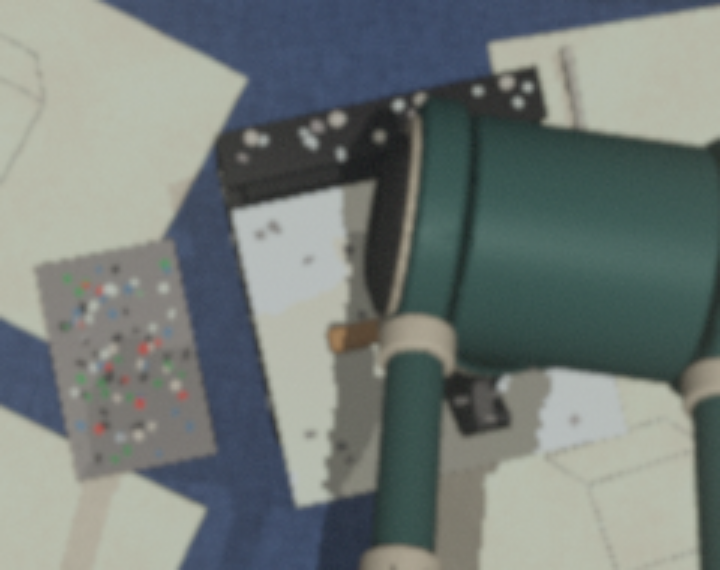

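```bash

python3 -m creep '[[255,[0,0,-1.5],0],[235,[0,0,0],0],[210,[0,0,0],0],[195,[0,0,0],0],[180,[0,0,0],0],[172,[0,0,0],0],[172,[0,0,0],0],[172,[0,0,0],0]]' 20
python3 -c "
from h import *
st()
for n in ('side','top'):
  p,d=read_camera(n);cv2.imwrite(f'pics/{n}3.png',p);np.save(f'pics/{n}3.npy',d);y,x=(150,220) if n=='side' else (100,210);cv2.imwrite(f'pics/{n}3z.png',cv2.resize(p[y:y+190,x:x+240],None,fx=3,fy=3))"
```

```text
time: 5.02
tool_pos: [0.5549, -0.06, 0.1345]
tcp_rot: [1.06, 1.297, -1.059]
wrist_force: [0.0, -0.5, -0.4]
width: 0.326
t 5.02 tcp [ 0.5549 -0.06    0.1345] box [-0.0372 -0.0004  0.1345] jaw 11.54 w 0.326 F [ 0.  -0.5 -0.4] Fbox [-0.1 -0.5 -0.4]
```

View pics/side3z.png

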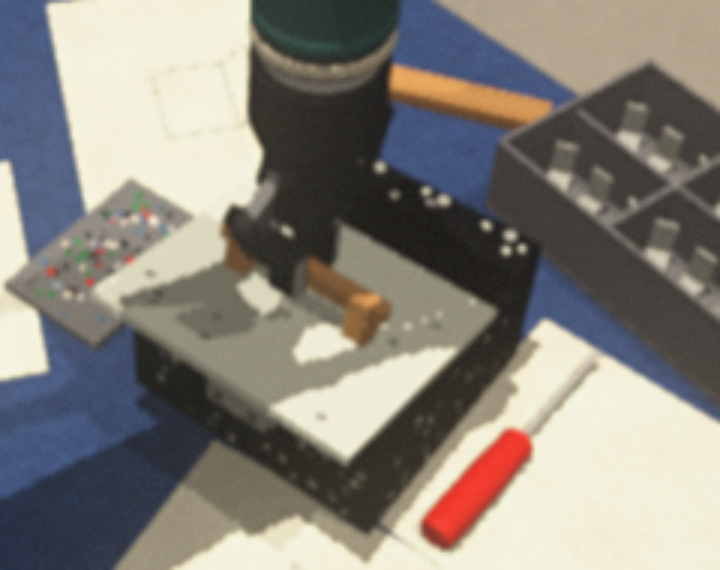

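View pics/top3z.png

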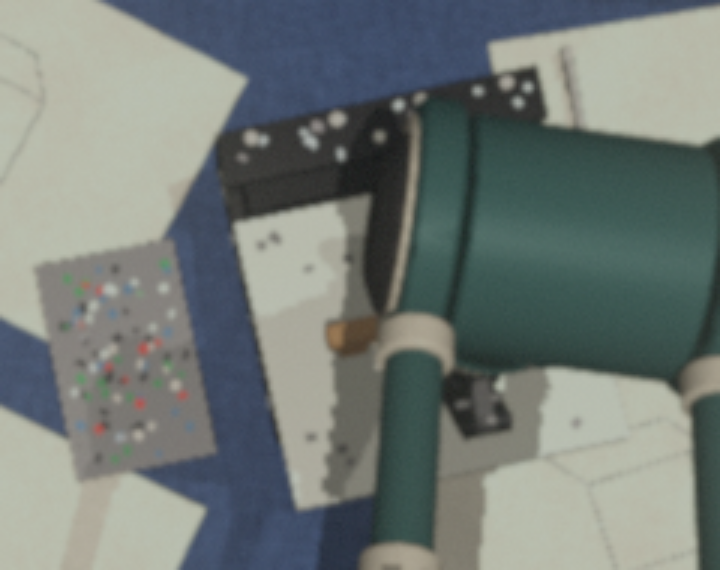

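The rear has dropped onto the side walls, with its left rear corner at about (235,218) in the top zoom. The bar is still between the fingers. I'll check the plane.

```bash
cat >> h.py <<'E'
def lidplane(n,d,im):
    P=cloud(n,d);b=tobox(P.reshape(-1,3)); g=im.min(2).ravel()
    m=(abs(b[:,0]+.02)<.11)&(abs(b[:,1])<.09)&(b[:,2]>.085)&(b[:,2]<.128)&(g>75)
    if n=='side': m&=(b[:,0]<.055)
    q=b[m]
    for _ in range(6):
        A=np.c_[q[:,:2],np.ones(len(q))];c=np.linalg.lstsq(A,q[:,2],rcond=None)[0];r=q[:,2]-A@c;q=q[abs(r)<max(.002,2*r.std())]
    print(n,len(q),"tilt x deg",np.degrees(np.arctan(c[0])).round(2),"tilt y",np.degrees(np.arctan(c[1])).round(2),"top z at x=-.085,0,.06",[round(float(c[2]+c[0]*x),4) for x in(-.085,0,.06)])
E
python3 - <<'E'
from h import *
for n in('side','top'):
    lidplane(n,np.load(f'pics/{n}3.npy'),cv2.imread(f'pics/{n}3.png'))
E
```

```text
side 4014 tilt x deg -10.42 tilt y 0.01 top z at x=-.085,0,.06 [0.1223, 0.1066, 0.0956]
top 3600 tilt x deg -10.43 tilt y 0.09 top z at x=-.085,0,.06 [0.1211, 0.1054, 0.0944]
```

```bash

python3 -m creep '[[172,[0,0,-4],0],[180,[0,0,-3],0],[190,[0,0,-3],0],[200,[0,0,0],0],[200,[0,0,0],0],[200,[2,0.4,0],0],[200,[3,0.6,0],0],[200,[3,0.6,0],0]]' 20
python3 -c "
from h import *
st()"
python3 -m creep '[[200,[2.9,0.6,0],0],[200,[2.9,0.6,0],0],[200,[2.9,0.6,0],0],[200,[2.9,0.6,0],0],[200,[2.9,0.6,0],0],[200,[2.9,0.6,0],0],[200,[2.9,0.6,0],0],[200,[0,0,0],0]]'
python3 -c "
from h import *
st()
for n in ('side','top'):
  p,d=read_camera(n);cv2.imwrite(f'pics/{n}4.png',p);lidplane(n,d,p);np.save(f'pics/{n}4.npy',d);y,x=(150,220) if n=='side' else (100,210);cv2.imwrite(f'pics/{n}4z.png',cv2.resize(p[y:y+190,x:x+240],None,fx=3,fy=3))"
```

```text
time: 5.78
tool_pos: [0.5624, -0.0583, 0.1241]
tcp_rot: [1.059, 1.299, -1.06]
wrist_force: [-1.5, -0.5, -0.4]
width: 0.217
t 5.78 tcp [ 0.5624 -0.0583  0.1241] box [-0.0296 -0.0003  0.1241] jaw 11.54 w 0.217 F [-1.5 -0.5 -0.4] Fbox [-1.6 -0.2 -0.4]
time: 6.45
tool_pos: [0.5839, -0.054, 0.1245]
tcp_rot: [1.06, 1.297, -1.059]
wrist_force: [-1.0, 0.3, 1.0]
width: 0.214
t 6.45 tcp [ 0.5839 -0.054   0.1245] box [-0.0076 -0.0004  0.1245] jaw 11.54 w 0.214 F [-1.   0.3  1. ] Fbox [-0.9  0.5  1. ]
side 4017 tilt x deg -8.56 tilt y 0.05 top z at x=-.085,0,.06 [0.1224, 0.1096, 0.1006]
top 3851 tilt x deg -8.68 tilt y -0.02 top z at x=-.085,0,.06 [0.1213, 0.1084, 0.0992]
```

View pics/side4z.png

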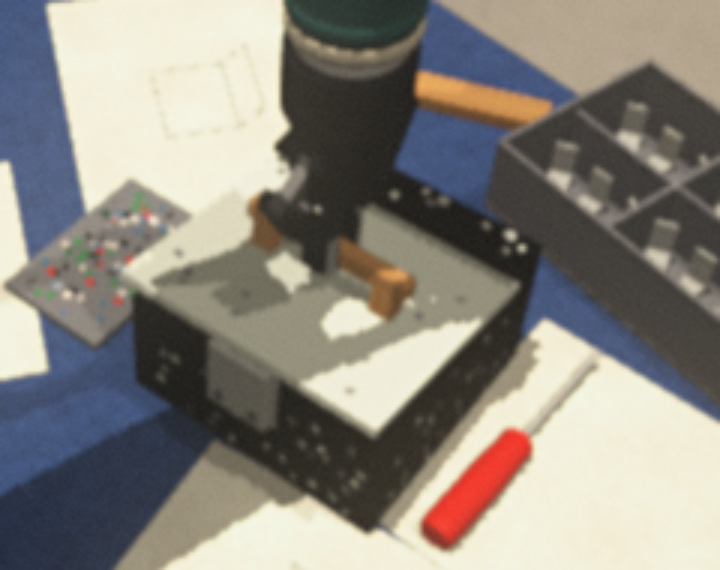

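View pics/top4z.png

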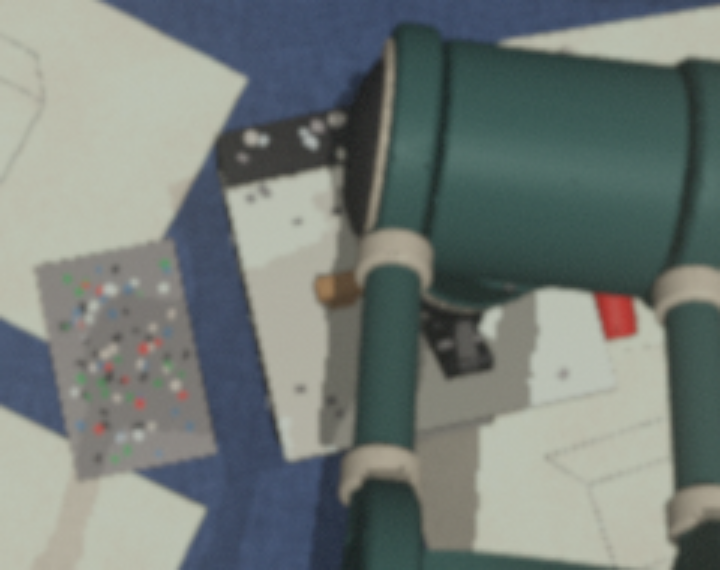

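The rear edge is now entering under the lip, and the front is still on the housing. I'll keep pushing while watching the force.

```bash

python3 -m creep '[[200,[2,0.4,0],0],[200,[2,0.4,0],0],[200,[2,0.4,0],0],[200,[1,0.2,0],0],[200,[1,0.2,0],0],[200,[1,0.2,0],0],[200,[0,0,0],0],[200,[0,0,0],0]]'
python3 -c "
from h import *
st()
for n in ('side',):
  p,d=read_camera(n);cv2.imwrite(f'pics/{n}5.png',p);lidplane(n,d,p);np.save(f'pics/{n}5.npy',d);y,x=(150,220) if n=='side' else (100,210);cv2.imwrite(f'pics/{n}5z.png',cv2.resize(p[y:y+190,x:x+240],None,fx=3,fy=3))"
```

```text
time: 7.22
tool_pos: [0.5922, -0.0523, 0.1243]
tcp_rot: [1.06, 1.298, -1.059]
wrist_force: [-0.4, -0.2, -1.3]
width: 0.215
t 7.22 tcp [ 0.5922 -0.0523  0.1243] box [ 0.0008 -0.0004  0.1243] jaw 11.54 w 0.215 F [-0.4 -0.2 -1.3] Fbox [-0.5 -0.1 -1.3]
side 3779 tilt x deg -8.13 tilt y -0.02 top z at x=-.085,0,.06 [0.1225, 0.1103, 0.1017]
```

View pics/side5z.png

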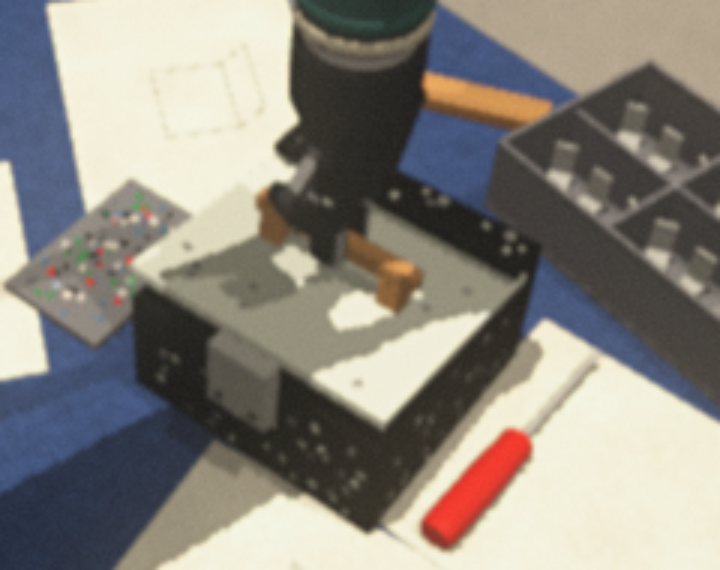

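```bash

python3 -m creep '[[200,[1,0.2,0],0],[200,[1,0.2,0],0],[200,[1,0.2,0],0],[200,[1,0.2,0],0],[200,[0,0,0],0],[200,[0,0,0],0],[200,[0,0,0],0],[200,[0,0,0],0]]'
python3 -c "
from h import *
st()"
python3 -m creep '[[200,[1,0.2,0],0],[200,[1,0.2,0],0],[200,[0.5,0.1,0],0],[200,[0.5,0.1,0],0],[200,[0,0,0],0],[200,[0,0,0],0],[200,[0,0,0],0],[200,[0,0,0],0]]'
python3 -c "
from h import *
st()
for n in ('side',):
  p,d=read_camera(n);cv2.imwrite(f'pics/{n}6.png',p);lidplane(n,d,p);np.save(f'pics/{n}6.npy',d);y,x=(150,220) if n=='side' else (100,210);cv2.imwrite(f'pics/{n}6z.png',cv2.resize(p[y:y+190,x:x+240],None,fx=3,fy=3))"
```

```text
time: 7.93
tool_pos: [0.5962, -0.0515, 0.1245]
tcp_rot: [1.06, 1.297, -1.059]
wrist_force: [-0.4, 0.3, -0.8]
width: 0.216
t 7.93 tcp [ 0.5962 -0.0515  0.1245] box [ 0.0049 -0.0004  0.1245] jaw 11.54 w 0.216 F [-0.4  0.3 -0.8] Fbox [-0.3  0.4 -0.8]
time: 8.6
tool_pos: [0.5974, -0.0513, 0.1242]
tcp_rot: [1.058, 1.3, -1.062]
wrist_force: [-6.4, -1.2, 4.4]
width: 0.215
t 8.6 tcp [ 0.5974 -0.0513  0.1242] box [ 0.0062 -0.0004  0.1242] jaw 11.54 w 0.215 F [-6.4 -1.2  4.4] Fbox [-6.5  0.1  4.4]
side 3732 tilt x deg -6.4 tilt y 0.02 top z at x=-.085,0,.06 [0.1181, 0.1086, 0.1019]
```

View pics/side6z.png

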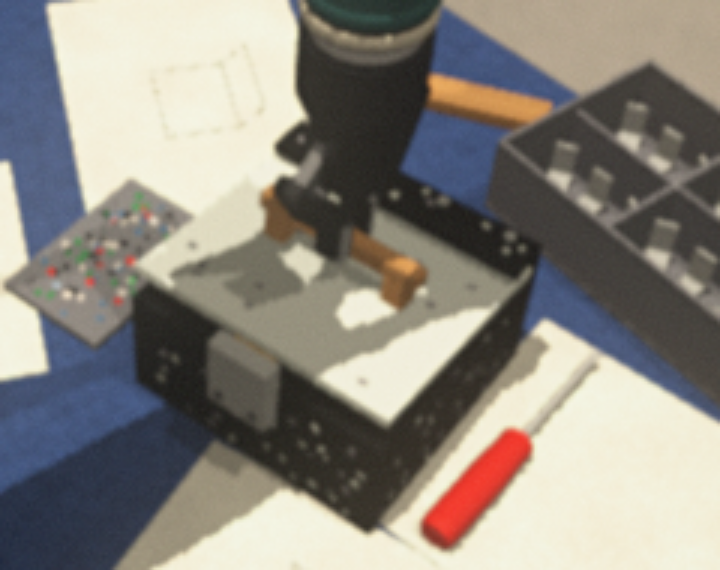

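The force is 6.5 N against the rear stop and the tilt is 6.4°, so the front has come off the housing onto the roller and the lid is fully tucked. I'll back off, lift and check squareness before pressing.

```bash

python3 -m creep '[[190,[-1,-0.2,0],0],[170,[-1,-0.2,0],0],[160,[0,0,0],0],[160,[0,0,5],0],[160,[0,0,15],0],[160,[0,0,20],0],[160,[0,0,20],0],[160,[0,0,15],0]]'
python3 -m creep '[[255,[-35,-7,0],0],[255,[-35,-7,0],0],[255,[-35,-7,0],0],[255,[-35,-7,0],0],[255,[0,0,0],0],[255,[0,0,0],0],[255,[0,0,0],0],[255,[0,0,0],0]]'
python3 -c "
from h import *
st()
for n in ('side','top'):
  p,d=read_camera(n);cv2.imwrite(f'pics/{n}7.png',p);lidplane(n,d,p);np.save(f'pics/{n}7.npy',d);y,x=(150,220) if n=='side' else (100,230);cv2.imwrite(f'pics/{n}7z.png',cv2.resize(p[y:y+150,x:x+200],None,fx=4,fy=4))"
```

```text
time: 9.32
tool_pos: [0.5979, -0.0513, 0.2015]
tcp_rot: [1.06, 1.296, -1.058]
wrist_force: [1.0, 0.4, -0.3]
width: 0.374
time: 9.98
tool_pos: [0.4586, -0.0794, 0.2002]
tcp_rot: [1.06, 1.296, -1.058]
wrist_force: [-0.9, -0.0, -0.1]
width: -0.001
t 9.98 tcp [ 0.4586 -0.0794  0.2002] box [-1.355e-01 -2.000e-04  2.002e-01] jaw 11.55 w -0.001 F [-0.9 -0.  -0.1] Fbox [-0.9  0.2 -0.1]
side 3237 tilt x deg -6.46 tilt y 0.02 top z at x=-.085,0,.06 [0.1183, 0.1087, 0.1019]
top 7040 tilt x deg -6.57 tilt y -0.05 top z at x=-.085,0,.06 [0.1173, 0.1075, 0.1006]
```

View pics/side7z.png

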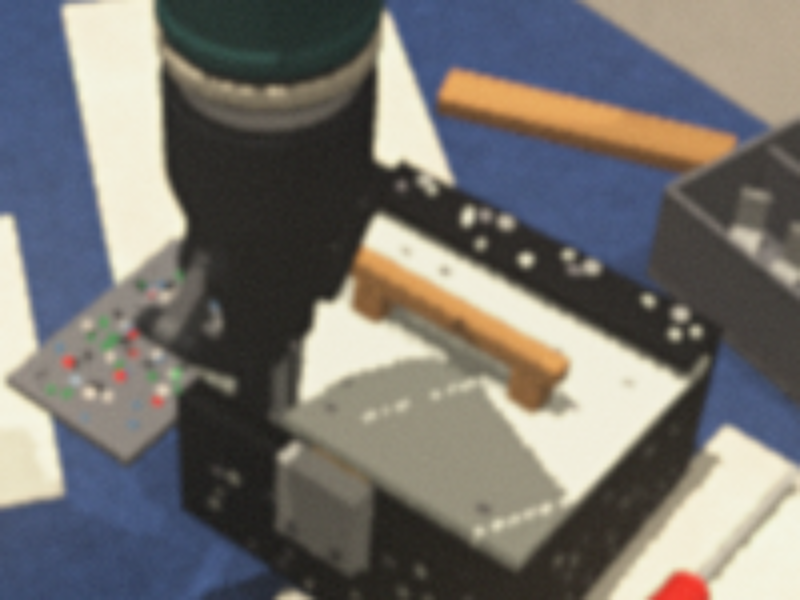

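View pics/top7z.png

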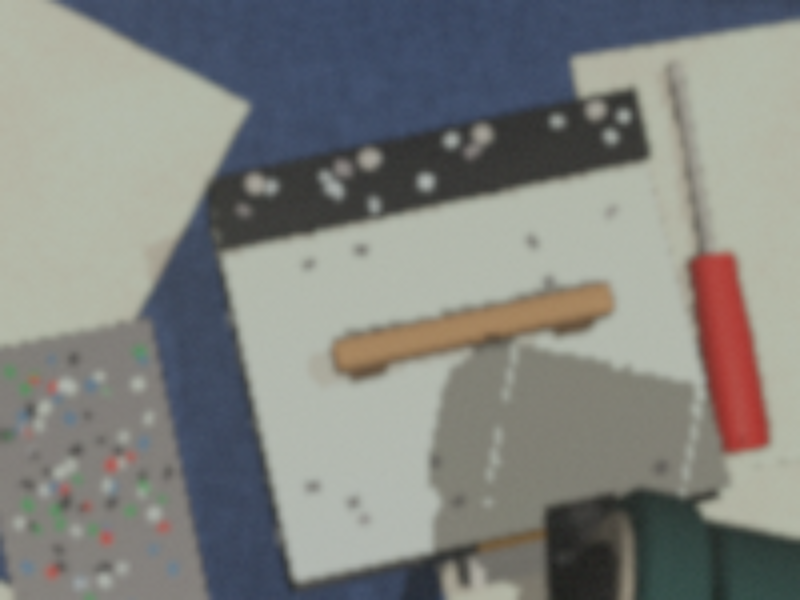

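Both views show the lid tucked under the lip and nearly flush: left edge from (222,250) to (295,583), right edge from about (650,160) to (725,480) in the top zoom. I'll quantify yaw and y offset.

```bash
cat >> h.py <<'E'
def ylid(p,d,zbar):
    n='top';hsv=cv2.cvtColor(p,cv2.COLOR_BGR2HSV);P=cloud(n,d);b=tobox(P.reshape(-1,3)).reshape(420,560,3)
    m=(abs(b[...,0]-.005)<.03)&(abs(b[...,1])<.08)&(b[...,2]>zbar-.01)&(b[...,2]<zbar+.02)&(hsv[...,1]>80)&(hsv[...,0]<25)
    cs,_=cv2.findContours(m.astype(np.uint8),0,1);c=max(cs,key=cv2.contourArea)
    r=cv2.minAreaRect((rayz(n,c[:,0],zbar)[:,:2]*1000).astype(np.float32));print("bar",np.round(r[1],1),"yaw",round(r[2],2),"box",tobox([*np.array(r[0])/1000,0])[0,:2].round(4))
    # dark lip strip
    g=p.max(2); m=(b[...,0]>.05)&(b[...,0]<.105)&(abs(b[...,1])<.11)&(b[...,2]>.1085)&(b[...,2]<.122)
    m=m.astype(np.uint8);cs,_=cv2.findContours(m,0,1);c=max(cs,key=cv2.contourArea)
    r=cv2.minAreaRect((rayz(n,c[:,0],.114)[:,:2]*1000).astype(np.float32));print("lip",np.round(r[1],1),"yaw",round(r[2],2),"box",tobox([*np.array(r[0])/1000,0])[0,:2].round(4))
    # side edges of lid against box lines: white rows
    for x in (-.05,-.02,.02,.045):
        ys=np.arange(-.12,.12,.0005)
        lidz=.0915
        zt=ZT(x)
        uv=proj(n,tow(np.c_[np.full_like(ys,x),ys,np.full_like(ys,zt)])).astype(np.float32)
        gz=cv2.remap(b[...,2].astype(np.float32),uv[:,0].copy(),uv[:,1].copy(),cv2.INTER_LINEAR).ravel()
        on=ys[gz>.05]; print("x",x,"y edges by height",on.min().round(4),on.max().round(4),"mid",((on.min()+on.max())/2).round(4))
E
python3 - <<'E'
import h;from h import *
h.ZT=lambda x:.1075-.115*x
ylid(cv2.imread('pics/top7.png'),np.load('pics/top7.npy'),.1075+.032)
E
```

```text
bar [ 14.2 116.7] yaw 11.59 box [0.0025 0.0009]
lip [ 32.6 189.8] yaw 11.56 box [0.0766 0.0004]
x -0.05 y edges by height -0.0945 0.1155 mid 0.0105
x -0.02 y edges by height -0.0935 0.097 mid 0.0018
x 0.02 y edges by height -0.0945 0.097 mid 0.0013
x 0.045 y edges by height -0.0945 0.0965 mid 0.001
```

Yaw agrees with the box within 0.05° and y within about 0.5 mm. Now I'll press the front.

```bash

python3 -m creep '[[255,[25,5,0],0],[255,[25,5,-10],0],[255,[24,5,-20],0],[255,[0,0,-20],0],[255,[0,0,-20],0],[255,[0,0,-10],0],[255,[0,0,-3],0],[255,[0,0,0],0]]'
python3 -c "
from h import *
st()"
python3 -m creep '[[255,[0,0,-2],0],[255,[0,0,-2],0],[255,[0,0,-2],0],[255,[0,0,-2],0],[255,[0,0,-1],0],[255,[0,0,-1],0],[255,[0,0,0],0],[255,[0,0,0],0]]'
python3 -c "
from h import *
st()"
```

```text
time: 10.75
tool_pos: [0.531, -0.064, 0.1159]
tcp_rot: [1.059, 1.299, -1.06]
wrist_force: [-0.9, -0.4, 0.7]
width: 0.001
t 10.75 tcp [ 0.531  -0.064   0.1159] box [-0.0614  0.0004  0.1159] jaw 11.55 w 0.001 F [-0.9 -0.4  0.7] Fbox [-0.9 -0.2  0.7]
time: 11.42
tool_pos: [0.5309, -0.0644, 0.1062]
tcp_rot: [1.06, 1.298, -1.06]
wrist_force: [0.1, -0.3, -0.2]
width: 0.002
t 11.42 tcp [ 0.5309 -0.0644  0.1062] box [-6.160e-02  1.000e-04  1.062e-01] jaw 11.53 w 0.002 F [ 0.1 -0.3 -0.2] Fbox [ 0.1 -0.3 -0.2]
```

```bash

python3 -m creep '[[255,[0,0,-2],0],[255,[0,0,-2],0],[255,[0,0,-2],0],[255,[0,0,-1],0],[255,[0,0,-1],0],[255,[0,0,-1],0],[255,[0,0,-1],0],[255,[0,0,0],0]]'
python3 -c "
from h import *
st()
for n in ('side',):
  p,d=read_camera(n);cv2.imwrite(f'pics/{n}8.png',p);lidplane(n,d,p);y,x=(150,220) ;cv2.imwrite(f'pics/{n}8z.png',cv2.resize(p[y:y+150,x:x+200],None,fx=4,fy=4))"
```

```text
time: 12.08
tool_pos: [0.5309, -0.0643, 0.098]
tcp_rot: [1.059, 1.298, -1.06]
wrist_force: [-5.0, 1.1, 12.5]
width: -0.0
t 12.08 tcp [ 0.5309 -0.0643  0.098 ] box [-0.0617  0.0001  0.098 ] jaw 11.55 w -0.0 F [-5.   1.1 12.5] Fbox [-4.7  2.1 12.5]
side 2968 tilt x deg 0.03 tilt y 0.04 top z at x=-.085,0,.06 [0.0989, 0.099, 0.099]
```

View pics/side8z.png

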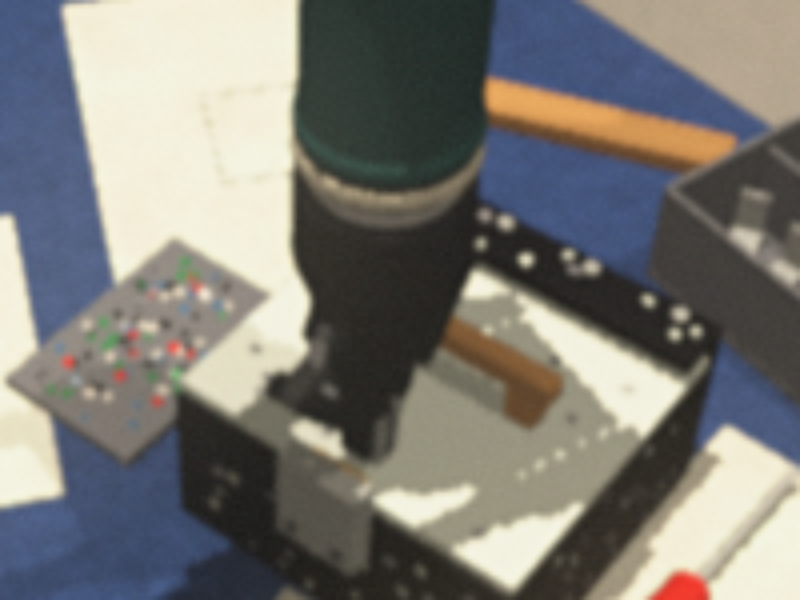

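The lid now lies flat: 0.0° tilt, top at z of about 0.098. I'll lift clear and check that it stays latched.

```bash

python3 -m creep '[[255,[0,0,5],0],[255,[0,0,10],0],[255,[0,0,25],0],[255,[0,0,30],0],[255,[-30,-6,20],0],[255,[-35,-7,0],0],[255,[-35,-7,0],0],[255,[0,0,0],0]]'
python3 - <<'E'
import h;from h import *
st()
for n in ('side','top'):
  p,d=read_camera(n);cv2.imwrite(f'pics/{n}9.png',p);lidplane(n,d,p);y,x=(150,220) if n=='side' else (100,230);cv2.imwrite(f'pics/{n}9z.png',cv2.resize(p[y:y+150,x:x+200],None,fx=4,fy=4))
h.ZT=lambda x:.098
ylid(p,d,.130)
E
```

```text
time: 12.8
tool_pos: [0.4252, -0.0844, 0.1857]
tcp_rot: [1.058, 1.301, -1.063]
wrist_force: [-0.3, -0.5, -0.0]
width: -0.004
t 12.8 tcp [ 0.4252 -0.0844  0.1857] box [-0.1692  0.0016  0.1857] jaw 11.49 w -0.004 F [-0.3 -0.5 -0. ] Fbox [-0.4 -0.4 -0. ]
side 3734 tilt x deg 0.05 tilt y -0.04 top z at x=-.085,0,.06 [0.0988, 0.0989, 0.0989]
top 7077 tilt x deg -0.05 tilt y 0.01 top z at x=-.085,0,.06 [0.098, 0.0979, 0.0978]
bar [ 13.3 116.3] yaw 11.69 box [-0.0004  0.0012]
lip [ 32.7 189.6] yaw 11.52 box [0.0766 0.0003]
x -0.05 y edges by height -0.0945 0.0965 mid 0.001
x -0.02 y edges by height -0.1165 0.1015 mid -0.0075
x 0.02 y edges by height -0.095 0.0965 mid 0.0008
x 0.045 y edges by height -0.0935 0.0965 mid 0.0015
```

View pics/side9z.png

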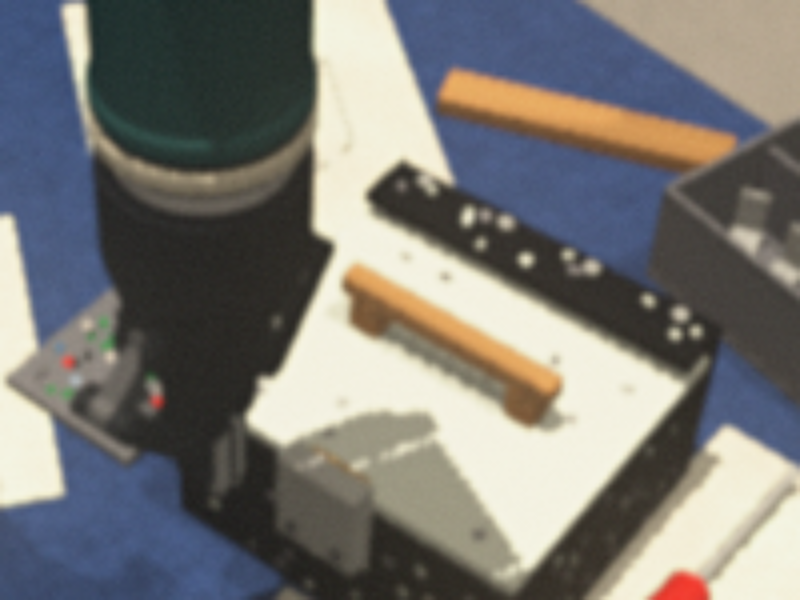

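View pics/top9z.png

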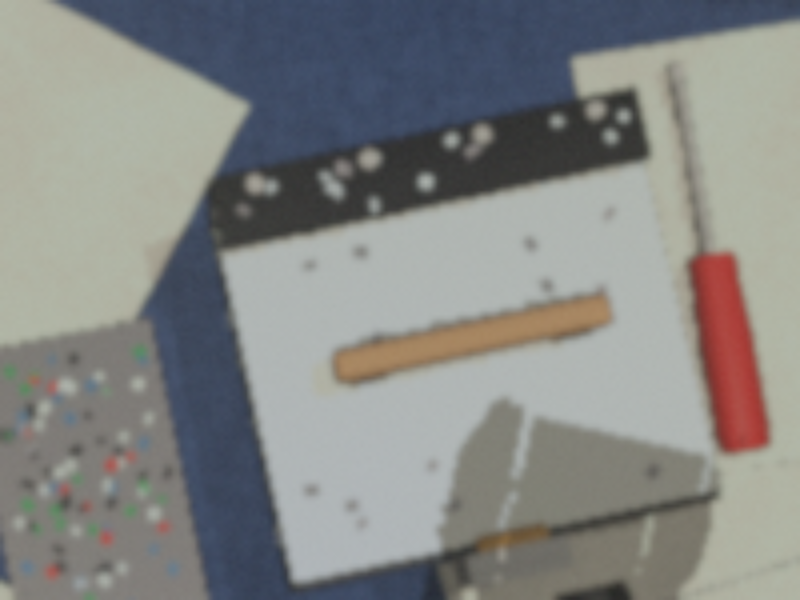

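The lid is flat and stays down. The roller shows as an orange strip, about 6 mm at (510,537), standing out over its front edge. The robot is clear of everything, so I'm handing in.

```bash
python3 -c "
from workcell import *
print(finish_job())"
```

```text
the job is handed in; nothing more can be done
None
```

The lid is seated: tucked fully under the rear lip, clicked in under the roller catch, and flat and square on the box. I handed the job in at about 13 s of the 45 s allowed.

**What I did**
- I gripped the pull bar, straightened the lid by about 2° and 5 mm, and drew it about 25 mm forward. Easing the grip let its rear edge drop onto the side walls (10.4° tilt).
- With the bar held loosely between the fingers, I pushed the lid back under the lip. It met the rear stop at 6.5 N with the front still up on the roller (6.4° tilt).
- I then pressed the front down with closed fingers, ending at 12.5 N as the lid bottomed out, and lifted clear.

**Last checks, with the arm clear of the lid**
- **Flatness:** tilt was at most 0.05° both ways, with the top face at z 0.098 in the top view and 0.099 in the side view. It stayed flat after the press was released.
- **Squareness:** yaw was about 0.15° off the box, and the lid sat about 0.9 mm off sideways, which is within the measuring error.
- **Catch:** the roller stands out over the front edge. I judged this from the picture, because the joint itself can't be read.
- **Sample and screwdriver:** they look unmoved in the views. I did not measure them.

**Disagreements**
- The top and side cameras differed by a few millimetres on the box position.
- One of the four rows I used to find the lid's side edges gave an outlying mid value of -7.5 mm. The bar and the other rows contradict it.

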